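# Slide the plate out over the ledge end

## Task

The thin metal slide plate lies flat on the wooden ledge and nobody can get a finger under it. With the fingertips, push it along the ledge, without lifting or tipping it, until about a third of its length sticks out past the end of the ledge nearer the centrifuge, lying flat and straight along the ledge so that it can be picked up by that edge. Leave everything else where it is and take the hand away.

Things in the scene. Friction and masses are not known exactly. Their poses are not given: they have to be found in the camera images.
- ledge: Fixed raised ledge on the bench, 240 (x) by 340 (y) by 80 mm high: flat maple cap on a slightly narrower green plinth. Origin at the centre of its underside, on the bench; its top is 80 mm above. Its y axis runs along it, its open ends (no rim or stop) are at y = +170 mm and y = -170 mm of its own frame; its x axis points to the side away from the robot. It may stand turned a little.
- plate: Loose bare aluminium slide plate, a flat rectangle 90 (x) by 120 (y) by 6 mm thick, 150 to 250 g, lying flat on the robot's side of the ledge with its 120 mm length roughly along the ledge (up to 9 degrees askew). Origin at the centre of its underside, level with the ledge's top; y along its length, z up. It slides with ordinary dry friction and stops when the push stops; it would tip off the ledge with more than half its length out.
- centrifuge: Small beige benchtop centrifuge with a round dark lid, 180 by 170 by 130 mm high, standing on the bench off one end of the ledge, more than 60 mm clear of it; shows which end is meant. Origin at the centre of its underside. Leave it alone.
- tissue_box: Patterned paper tissue box, 115 by 200 by 90 mm high, on the bench off the other end of the ledge. Origin at the centre of its underside. Leave it alone.
- jar: Small amber jar, 40 mm across, 55 mm high, standing on the ledge near its far side, beside the plate's path. Origin at the centre of its underside. Leave it alone.
- tube_block: White block with four capped sample tubes, 45 by 90 by 60 mm high over all, standing on the ledge near its far side, beside the plate's path. Origin at the centre of its underside. Leave it alone.
Mind the look-alikes: they are no part of the job. Leave any green or yellow look-alike of the plate alone.

How it is judged:
By the outcome, as a careful person would: the job done as asked, in the order asked, and still so for the second after the job is handed in, with the robot touching nothing.
It also fails if it takes over 38 s, if anything falls off the work surface, if the arm or the gripper's body presses on something with over 40 N, if the wrist force passes 120 N, or if a joint passes its speed limit or range.

## Robot

A 6-joint arm with a two-finger parallel gripper is mounted at the origin on the work surface. World frame = base frame: x ahead of the robot, y to its left, z up, the work surface at z = 0. Lengths are in mm, angles in rad, forces in N, time in s.
With the tool pointing down it reaches from about 350 to 875 mm from the base axis. Payload 4.2 kg.
Tool frame: the origin (TCP) lies at the very end of the fingers, on their centre line; the grasp point (between the pads) lies 19 mm behind it; z points along the fingers, y is the line along which they close (so a half turn about z gives the same grasp; the last joint's range is limited). The gripper opens to 85 mm and grips with 20 to 120 N. Pads are 22 mm wide; open, the fingers measure 114 mm over their backs; the gripper's body (76 mm by 85 mm) begins 54 mm behind the grasp point. The pads swing forward as they close: fully open they stand 13 mm farther back than shut.
Start: joints at [-0.944, 0.385, 0.008, 0, -1.194, -0.259], TCP at [224.741, -583.173, 231.312] pointing down, gripper open.
Joint ranges: [-3.14, 3.14], [-1.21, 2.06], [-1.07, 1.41], [-3.16, 2.05], [-2.99, -0.16], [-3.1, 3.1]. Speed limits (rad/s): [2.79, 2.79, 3.14, 3.14, 3.14, 3.14].

## Interface

Orientations are given as a unit quaternion [x, y, z, w].
In Python, from bench import arm gives the robot as it stands.
- The arm moves only by the tool servo_tool, never from a script. Its argument "rows" is a list that holds one entry, the list of rows, each a list of 7 numbers: the finger opening in mm, from 0 to 85.4, then the shift along the tool's x, y, z in mm, then the turn, a rotation vector about the tool's x, y, z in rad. A call has 1 to 10 rows; each row is the pose to reach, as a shift and turn from the pose commanded when the call began, along the tool's axes at that moment; what a row does not reach only later rows make up. A row lasts 1/8 s, in which the tool goes at most 62.5 mm and 10.7 degrees, less where a joint would pass 70% of its speed; a pose out of reach is approached as far as the arm can. A call with a gripper value outside its range is refused whole. The fingers move at their own pace and stop on an object; the grip force is fixed at half the most. Time passes only in rows, so rows that repeat a pose let the fingers close. It gives the time, the measured TCP pose, the force, the opening and the grip force at its end, in the units of the state.
- arm.read_state(): the state, without advancing time (a new reading comes with each control period).
- arm.get_image(name): name is "side" or "top"; returns the picture (400x640x3 uint8, red, green, blue); there is no depth.
- arm.camera_params(name): a dict with "intrinsics" (3x3 intrinsics, pixels), "D" ([k1, k2, p1, p2, k3] as OpenCV has them; the pictures are not rectified), "R" (3x3) and "t" (3): a world point X has camera coordinates R X + t. Camera axes: x right, y down, z forward; pixel columns grow to the right and rows downward; lengths in mm; the calibration is good to about 2 mm. A picture is of the moment at which its call begins. camera_params takes no time and is no camera call.
- arm.job_done(): hands the job in; it is judged then, once.
The state is a dict: "clock": time; "joints": joint angles; "joint_vel": joint speeds; "joint_efforts": joint torques, N m; "position": TCP position; "ee_rot": TCP orientation; "contact_force": force on the tool from outside, world axes, zero at the start; "wrist_torque": the same for the moment, N m; "gripper_width": finger opening in mm; "grasp_force": force on a finger pad.
Only numpy, scipy, OpenCV 4.12 (cv2) and the standard library are available. Lean on these libraries where they do the work, as an engineer would, in place of code of your own. Each camera call takes 0.05 s, during which the arm holds its last target. There are 200 camera calls.

## Working session

There is one attempt and no reset: what is moved stays moved. The work goes in short steps, Python scripts to look and compute and a tool call to move; the robot and the scene stay as the last step left them, time stands still between calls to the robot, and variables do not carry over. Pictures are saved under pics/ and viewed, at most 10 in all, crops included, and the job is handed in when it is done.

Besides the shell and the picture viewer there is one more tool, called after "Request:" as a command line: name --argument value ..., lists and objects as JSON in quotes. servo_tool: Moves the arm, as the interface text tells. Its arguments: {"type":"object","properties":{"rows":{"type":"array"}},"required":["rows"]}

```bash
mkdir -p pics && python3 - <<'E'
from bench import arm
import cv2,numpy as np
for n in("top","side"):
    im=arm.get_image(n); cv2.imwrite(f"pics/{n}0.png",im[:,:,::-1])
    p=arm.camera_params(n); print(n,np.round(p["intrinsics"],1).tolist(),p["D"],np.round(p["R"],3).tolist(),np.round(p["t"],0))
s=arm.read_state();print(s["clock"],s["position"],s["ee_rot"],s["gripper_width"])
E
```

```text
top [[428.8, 0.0, 312.9], [0.0, 428.8, 204.0], [0.0, 0.0, 1.0]] [0.00496004 0.         0.         0.         0.        ] [[-0.081, -0.997, -0.004], [-0.974, 0.08, -0.212], [0.211, -0.014, -0.977]] [  78.  594. 1011.]
side [[394.9, 0.0, 321.2], [0.0, 394.9, 206.9], [0.0, 0.0, 1.0]] [-0.09076615  0.          0.          0.          0.        ] [[-0.988, -0.155, -0.019], [-0.094, 0.688, -0.719], [0.125, -0.709, -0.694]] [ 566.   83. 1105.]
0.1 [ 224.55697236 -582.70941917  230.35168214] [-1.82778505e-01  9.83153642e-01  9.41393896e-04 -2.18368669e-04] 85.16532138472863
```

View pics/top0.png

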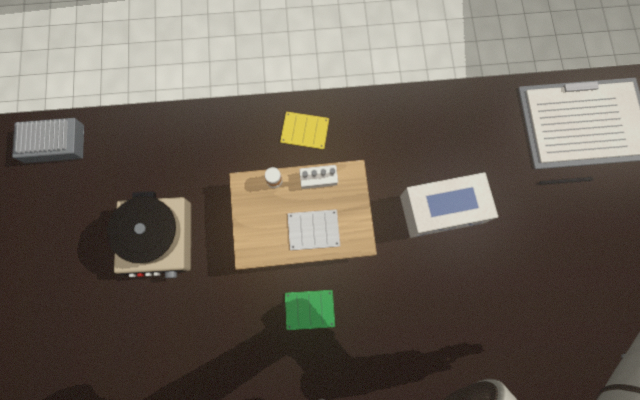

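View pics/side0.png

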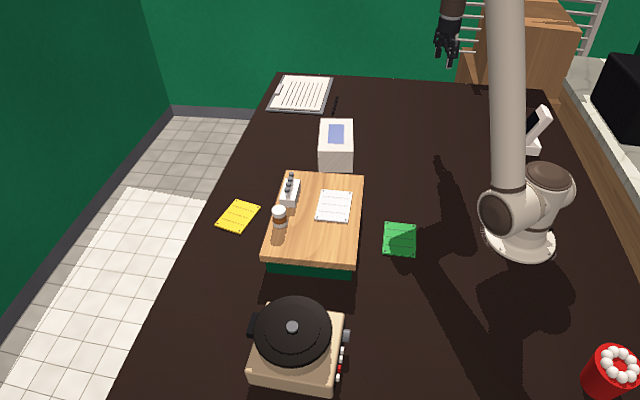

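Top view: centrifuge (150,235) at the +y end, tissue box (448,205) at the other. The plate candidates are silver (314,230) on the ledge, green (310,310) on the bench and yellow (305,130) on the bench. Only the silver one is bare aluminium lying on the ledge, so that is the plate. Next I'll measure it and confirm with a crop.

```bash
cat > h.py <<'E'
from bench import arm
import cv2,numpy as np
def ray(n,px,z):
    p=arm.camera_params(n);K=np.array(p["intrinsics"]);R=np.array(p["R"]);t=np.array(p["t"])
    u=cv2.undistortPoints(np.array(px,float).reshape(-1,1,2),K,np.array(p["D"])).reshape(-1,2)
    d=np.c_[u,np.ones(len(u))]@R; c=-R.T@t
    return c+d*((z-c[2])/d[:,2])[:,None]
def big(m):
    return max(cv2.findContours(m.astype(np.uint8),cv2.RETR_EXTERNAL,cv2.CHAIN_APPROX_NONE)[0],key=cv2.contourArea)
def rect(n,c,z):
    P=ray(n,c.reshape(-1,2),z)[:,:2].astype(np.float32)
    (cx,cy),_,_=r=cv2.minAreaRect(P); b=cv2.boxPoints(r)
    e=[b[1]-b[0],b[2]-b[1]]; l=max(e,key=np.linalg.norm); l=l*np.sign(l[1])
    return (round(cx,1),round(cy,1)),np.round(sorted(map(np.linalg.norm,e)),1),round(float(np.degrees(np.arctan2(-l[0],l[1]))),2)
def measure(n="top",save=None,led=True):
    im=arm.get_image(n);h=cv2.cvtColor(im,cv2.COLOR_RGB2HSV).astype(int)
    wood=(h[...,0]>8)&(h[...,0]<25)&(h[...,1]>70)&(h[...,2]>100)
    gray=(h[...,1]<45)&(h[...,2]>110)
    roi=np.zeros(gray.shape,bool)
    if n=="top": roi[195:275,195:380]=1
    else: roi[185:300,308:372]=1
    gray=cv2.morphologyEx((gray&roi).astype(np.uint8),cv2.MORPH_CLOSE,np.ones((5,5)))
    wr=np.zeros(gray.shape,bool)
    if n=="top": wr[150:280,222:385]=1
    else: wr[165:275,255:370]=1
    print(n,"plate",rect(n,big(gray),86))
    if led: print(n,"ledge",rect(n,big((wood&wr)),80))
    if save:
        o=im.copy();cv2.drawContours(o,[big(gray)],-1,(255,0,0),1);cv2.drawContours(o,[big(wood&wr)],-1,(0,0,255),1)
        x0,y0=(190,140) if n=="top" else (240,150)
        cv2.imwrite(save,cv2.resize(o[y0:y0+150,x0:x0+200],None,fx=4,fy=4,interpolation=cv2.INTER_NEAREST)[:,:,::-1])
    return im
E
python3 - <<'E'
from h import *
measure("top","pics/crop1.png"); measure("side")
print(ray("top",[[272,178]],100),ray("top",[[300,187],[338,185]],80))
E
```

```text
top plate ((531.6, 33.8), array([ 90.6, 121. ], dtype=float32), -0.22)
top ledge ((576.2, 59.9), array([243.9, 343.4], dtype=float32), 1.3)
side plate ((531.6, 33.8), array([ 90.3, 124.7], dtype=float32), -0.46)
side ledge ((576.2, 66.5), array([241.7, 358.7], dtype=float32), 1.07)
[[664.24151121 124.41983368 100.        ]] [[641.07652442  57.9308449   80.        ]
 [638.41758705 -36.82239016  80.        ]]
```

View pics/crop1.png

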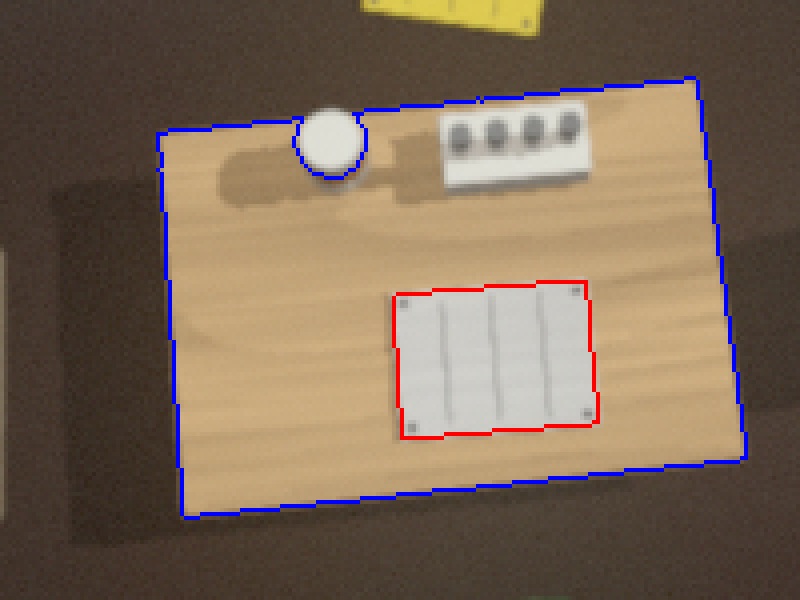

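The crop confirms it: the silver plate, with four corner screws, lies on the ledge and is already within about 1.5° of straight. I'll push its right-hand (−y) edge with two spread fingertips. First I move behind it, at about (533.6, −62).

Request:
servo_tool --rows '[[[50,-475,375.6,0,0,0,-1.225],[50,-475,375.6,0,0,0,-1.225],[50,-475,375.6,0,0,0,-1.225],[50,-475,375.6,0,0,0,-1.225],[50,-475,375.6,0,0,0,-1.225],[50,-475,375.6,0,0,0,-1.225],[50,-475,375.6,0,0,0,-1.225],[50,-475,375.6,0,0,0,-1.225],[50,-475,375.6,0,0,0,-1.225],[50,-475,375.6,0,0,0,-1.225]]]'

```text
clock: 1.45
position: [533.8, -59.4, 231.2]
ee_rot: [0.716, -0.699, 0.0, -0.0]
contact_force: [0.8, -0.5, 1.0]
gripper_width: 49.9
grasp_force: 0.0
```

Request:
servo_tool --rows '[[[50,0,0,50,0,0,0],[50,0,0,100,0,0,0],[50,0,0,125,0,0,0],[50,0,0,135,0,0,0],[50,0,0,135,0,0,0]]]'

```text
clock: 2.08
position: [533.1, -62.0, 96.3]
ee_rot: [0.715, -0.699, -0.0, 0.0]
contact_force: [0.4, -0.1, 0.1]
gripper_width: 50.1
grasp_force: 0.0
```

```bash
python3 - <<'E'
from h import *
s=arm.read_state()
from scipy.spatial.transform import Rotation as R
print(s["clock"],s["position"],R.from_quat(s["ee_rot"]).as_matrix().round(3).tolist(),s["contact_force"],s["gripper_width"])
im=measure("top")
cv2.imwrite("pics/b.png",np.hstack([cv2.resize(im[150:300,250:400],(400,400)),cv2.resize(arm.get_image("side")[130:280,250:400],(400,400))])[:,:,::-1])
E
```

```text
2.075 [533.05419441 -61.96734939  96.30249099] [[0.022, -1.0, -0.0], [-1.0, -0.022, -0.0], [0.0, 0.0, -1.0]] [ 0.39875337 -0.05392911  0.11075803] 50.07436934349017
top plate ((521.4, 44.2), array([192.5, 340.1], dtype=float32), -4.68)
top ledge ((576.3, 59.7), array([242.7, 343.2], dtype=float32), 1.34)
```

View pics/b.png

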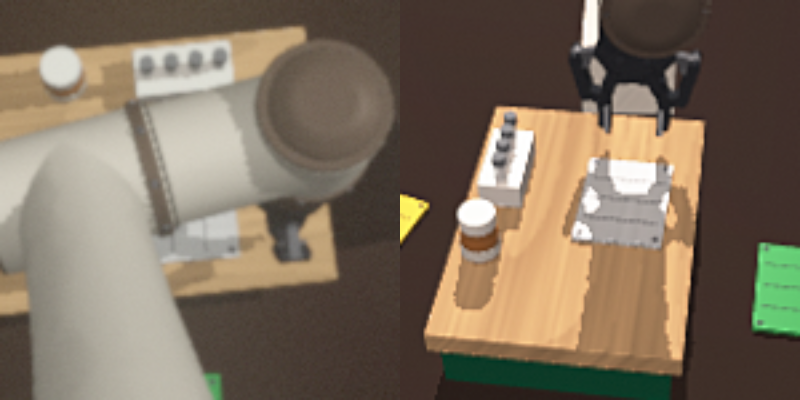

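The fingers stand behind the plate's rear edge, and both straddle its width. Now I feel down for the ledge top.

Request:
servo_tool --rows '[[[50,0,0,6,0,0,0],[50,0,0,10,0,0,0],[50,0,0,12,0,0,0],[50,0,0,13,0,0,0],[50,0,0,13,0,0,0]]]'

```text
clock: 2.8
position: [532.9, -61.9, 83.3]
ee_rot: [0.715, -0.699, -0.0, 0.0]
contact_force: [-0.4, -0.3, -0.2]
gripper_width: 50.1
grasp_force: 0.0
```

Request:
servo_tool --rows '[[[50,0,0,1,0,0,0],[50,0,0,2,0,0,0],[50,0,0,3,0,0,0],[50,0,0,3,0,0,0]]]'

```text
clock: 3.3
position: [532.9, -61.9, 80.2]
ee_rot: [0.715, -0.699, -0.0, 0.0]
contact_force: [-0.2, -0.1, -0.2]
gripper_width: 50.0
grasp_force: 0.0
```

Request:
servo_tool --rows '[[[50,0,0,1,0,0,0],[50,0,0,2,0,0,0],[50,0,0,2,0,0,0]]]'

```text
clock: 3.68
position: [532.9, -61.9, 78.2]
ee_rot: [0.715, -0.699, -0.0, 0.0]
contact_force: [-0.1, 0.3, -0.4]
gripper_width: 50.0
grasp_force: 0.0
```

Request:
servo_tool --rows '[[[50,0,0,1,0,0,0],[50,0,0,1,0,0,0]]]'

```text
clock: 3.92
position: [532.9, -61.9, 77.2]
ee_rot: [0.715, -0.699, -0.0, 0.0]
contact_force: [0.9, 0.6, 0.3]
gripper_width: 50.0
grasp_force: 0.0
```

Request:
servo_tool --rows '[[[50,0,0,1,0,0,0],[50,0,0,1,0,0,0]]]'

```text
clock: 4.18
position: [533.0, -61.9, 77.1]
ee_rot: [0.715, -0.699, 0.0, -0.0]
contact_force: [-1.6, 1.3, 5.4]
gripper_width: 49.9
grasp_force: 2.4
```

The ledge was felt at TCP z≈77. I'll rise to about 79, then push slowly along tool −x.

Request:
servo_tool --rows '[[[50,0,0,-3,0,0,0],[50,0,0,-3,0,0,0],[50,-10,0,-3,0,0,0],[50,-18,0,-3,0,0,0],[50,-23,0,-3,0,0,0],[50,-27,0,-3,0,0,0],[50,-32,0,-3,0,0,0],[50,-38,0,-3,0,0,0],[50,-44,0,-3,0,0,0]]]'

```text
clock: 5.3
position: [531.8, -17.6, 79.3]
ee_rot: [0.715, -0.699, -0.0, 0.0]
contact_force: [-0.1, -1.4, -0.5]
gripper_width: 50.1
grasp_force: 0.5
```

```bash
python3 - <<'E'
from h import *
cv2.imwrite("pics/c.png",cv2.resize(arm.get_image("side")[130:290,240:400],(600,600),interpolation=cv2.INTER_CUBIC)[:,:,::-1])
E
```

```text
(no output)
```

View pics/c.png

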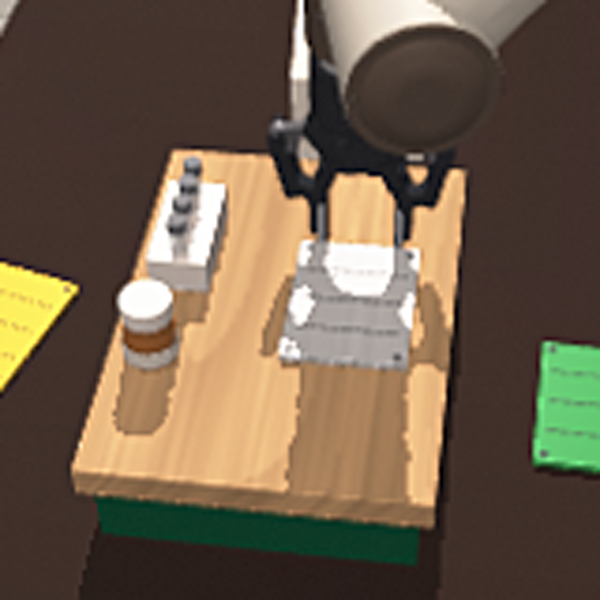

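Both fingertips are on the rear edge and the plate moves straight. I'll push another 130 mm, then measure.

Request:
servo_tool --rows '[[[50,-6,0,0,0,0,0],[50,-13,0,0,0,0,0],[50,-20,0,0,0,0,0],[50,-27,0,0,0,0,0],[50,-34,0,0,0,0,0],[50,-41,0,0,0,0,0],[50,-48,0,0,0,0,0],[50,-55,0,0,0,0,0],[50,-61,0,0,0,0,0],[50,-65,0,0,0,0,0]]]'

```text
clock: 6.6
position: [530.5, 47.5, 79.3]
ee_rot: [0.715, -0.699, 0.0, 0.0]
contact_force: [-0.2, -0.7, 0.2]
gripper_width: 50.4
grasp_force: 0.6
```

Request:
servo_tool --rows '[[[50,-6,0,0,0,0,0],[50,-13,0,0,0,0,0],[50,-20,0,0,0,0,0],[50,-27,0,0,0,0,0],[50,-34,0,0,0,0,0],[50,-41,0,0,0,0,0],[50,-48,0,0,0,0,0],[50,-55,0,0,0,0,0],[50,-61,0,0,0,0,0],[50,-65,0,0,0,0,0]]]'

```text
clock: 7.85
position: [529.1, 112.4, 79.3]
ee_rot: [0.715, -0.699, 0.0, -0.0]
contact_force: [0.7, -2.0, 0.5]
gripper_width: 50.1
grasp_force: 0.7
```

```bash
python3 - <<'E'
from h import *
a=arm.get_image("side")[130:290,240:400];b=arm.get_image("top")[150:270,190:310]
cv2.imwrite("pics/d.png",np.hstack([cv2.resize(a,(400,400)),cv2.resize(b,(400,400))])[:,:,::-1])
E
```

```text
(no output)
```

View pics/d.png

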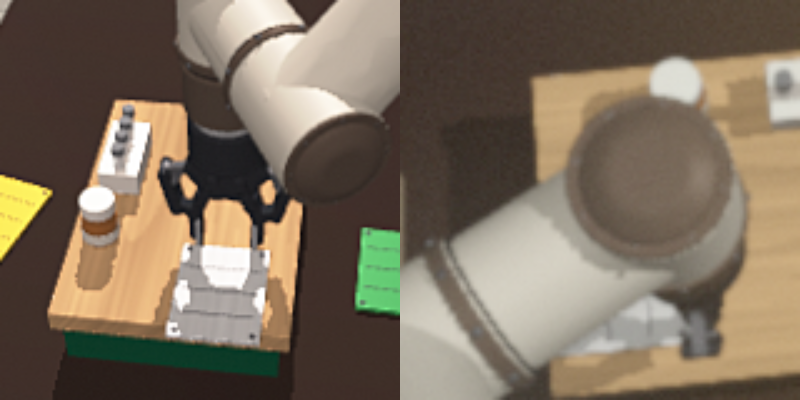

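The plate is straight and its front edge has just passed the ledge end. I'll push the last 26 mm slowly, then back off and lift away.

Request:
servo_tool --rows '[[[50,-5,0,0,0,0,0],[50,-10,0,0,0,0,0],[50,-15,0,0,0,0,0],[50,-20,0,0,0,0,0],[50,-24,0,0,0,0,0],[50,-26,0,0,0,0,0],[50,-26,0,0,0,0,0]]]'

```text
clock: 8.82
position: [528.6, 138.5, 79.3]
ee_rot: [0.715, -0.699, -0.0, -0.0]
contact_force: [-0.2, 0.6, 0.3]
gripper_width: 50.1
grasp_force: 0.0
```

Request:
servo_tool --rows '[[[50,8,0,0,0,0,0],[50,25,0,0,0,0,0],[50,45,0,-5,0,0,0],[50,60,0,-50,0,0,0],[50,75,0,-100,0,0,0],[50,130,0,-140,0,0,0],[50,190,0,-150,0,0,0],[50,250,0,-150,0,0,0],[50,310,0,-150,0,0,0],[50,310,0,-150,0,0,0]]]'

```text
clock: 10.07
position: [534.0, -176.7, 229.3]
ee_rot: [0.712, -0.702, -0.0, 0.0]
contact_force: [0.8, 0.5, -0.6]
gripper_width: 50.2
grasp_force: 0.0
```

Request:
servo_tool --rows '[[[50,60,0,0,0,0,0],[50,120,0,0,0,0,0],[50,180,0,0,0,0,0],[50,220,0,0,0,0,0],[50,220,0,0,0,0,0],[50,220,0,0,0,0,0]]]'

```text
clock: 10.82
position: [539.7, -391.4, 229.2]
ee_rot: [0.715, -0.699, -0.0, -0.0]
contact_force: [-0.3, 0.8, 0.1]
gripper_width: 49.8
grasp_force: 0.0
```

```bash
python3 - <<'E'
from h import *
im=measure("top","pics/e.png")
E
```

```text
top plate ((526.2, 210.4), array([ 91.5, 120.9], dtype=float32), 1.4)
top ledge ((576.3, 59.8), array([243.7, 343.3], dtype=float32), 1.23)
```

View pics/e.png

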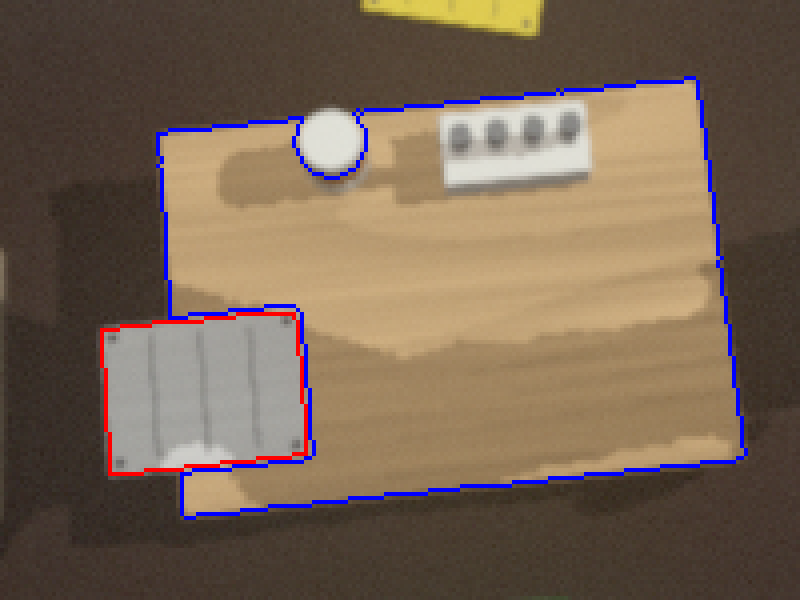

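The plate overhangs by about 41 mm of its 120 mm, is aligned to about 0.2°, and the jar and tube block haven't moved. The hand is clear.

```bash
python3 -c "
from bench import arm
print(arm.job_done())"
```

```text
the job is handed in; nothing more can be done
None
```

The slide plate now sticks out about 41 mm (a third of its length) past the centrifuge end of the ledge, flat and straight to about 0.2°. The hand is clear, nothing else was touched, and the job is handed in at about 11 s on the robot clock.

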